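# Free the sample box lid and lock the second box on top

## Robot

A 6-joint arm with a two-finger parallel gripper is mounted at the origin on a cart in front of the work surface, level with it; the furniture and walls round the work are solid. World frame = base frame: x ahead of the robot, y to its left, z up, the work surface at z = 0. Lengths are in mm, angles in rad, forces in N, time in s.
With the tool pointing down it reaches from about 275 to 750 mm from the base axis. Payload 10.2 kg.
Tool frame: the origin (TCP) lies at the very end of the fingers, on their centre line; the grasp point (between the pads) lies 19 mm behind it; z points along the fingers, y is the line along which they close (so a half turn about z gives the same grasp; the last joint's range is limited). The gripper opens to 85 mm and grips with 20 to 120 N. Pads are 22 mm wide; open, the fingers measure 114 mm over their backs; the gripper's body (76 mm by 85 mm) begins 54 mm behind the grasp point. The pads swing forward as they close: fully open they stand 13 mm farther back than shut.
Start: joints at [0.921, 0.313, 1.498, -0, 1.331, -0.223], TCP at [217.342, 477.905, 231.294] pointing down, gripper open.
Joint ranges: [-2.94, 2.94], [-0.97, 2.17], [0.19, 2.56], [-1.23, 4.37], [0.02, 3.11], [-2.88, 2.88]. Speed limits (rad/s): [2.39, 2.39, 3.01, 3.14, 3.14, 3.14].

## Interface

Orientations are given as a unit quaternion [w, x, y, z].
In Python, from rig import ctrl, optics gives the robot as it stands. The module is installed in compiled form; this text tells all that it offers.
- The arm moves only by the shell command python3 -m handwheel 'ROWS' [FORCE]. ROWS is JSON, a list that holds one entry, the list of rows, each a list of 5 numbers: the gripper command: -1 is fully open, 1 is shut, values between are in proportion, then the shift along the world's x, y, z in units of 50 mm (1.0 is 50 mm), then the turn about the world's z in units of 8 degrees (1.0 is 8 degrees). In form: [[[gripper, tx, ty, tz, twist], ...]]. A call has 1 to 10 rows; each row shifts and turns the commanded pose from where the row before left it; what a row does not reach is not made up. A row lasts 1/10 s, in which the tool goes at most 50 mm and 8.59 degrees, less where a joint would pass 70% of its speed; a pose out of reach is approached as far as the arm can. A call is refused whole if a number of a shift passes 1 or a number of a turn 1, either way. A call with a gripper value outside its range is refused whole. The fingers move at their own pace and stop on an object; FORCE is the grip in N (left out, the last holds). Time passes only in rows, so rows that do not move let the fingers close. It gives the time, the measured TCP pose, the force, the opening and the grip force at its end, in the units of the state.
- ctrl.sense(): the state, without advancing time (a new reading comes with each control period).
- optics.capture(name): name is "scene" or "top"; returns a dict with "img" (384x512x3 uint8, blue, green, red), "K" (3x3 intrinsics, pixels), "R" (3x3) and "t" (3): a world point X has camera coordinates R X + t. Camera axes: x right, y down, z forward; pixel columns grow to the right and rows downward; lengths in mm; the calibration is good to about 2 mm. A picture is of the moment at which its call begins. There is no depth.
- ctrl.finish_job(): hands the job in; it is judged then, once.
The state is a dict: "time_s": time; "joints": joint angles; "dq": joint speeds; "tau": joint torques, N m; "eef_pos": TCP position; "ee_rot": TCP orientation; "force": force on the tool from outside, world axes, zero at the start; "wrist_torque": the same for the moment, N m; "grip_width": opening from 0.0 (shut) to 1.0 (fully open); "grip_force": force on a finger pad.
Only numpy, scipy, OpenCV 4.12 (cv2) and the standard library are available. Lean on these libraries where they do the work, as an engineer would, in place of code of your own. Each camera call takes 0.05 s, during which the arm holds its last target. There are 200 camera calls.

## Task

Pull the metal spacer out of the slot in the sample box lid where it is wedged, and put it in the clear round dish. Then set the other sample box on top of the box that held the spacer, aligned with it, so that its base recesses lock fully down over the lid lugs. Set it down rather than drop it, leave the lower box and the dish about where they stand, and do not disturb the other things.

Things in the scene. Friction and masses are not known exactly. Their poses are not given: they have to be found in the camera images.
- lower_box: lower box, in whose slot the spacer stands at the start: closed white sample box, grey lid and foot, 100 (x) x 58 (y) x 50 mm (z, up) plus lid lugs. Origin: centre of the underside. Lid band (z 36-50) 58 mm wide, body (z 11-36) 55 mm. Slot in its lid between the lugs: along x, 40 mm long, 14 mm deep; a sprung rubber pad in it presses the spacer with about 1.5 N. About 0.8 kg, loose.
- lower_lug (a point): top of the lower box's lug at x +33, y 0, z 59 mm; the other lug is at x -33. Lugs are 20 mm square, 9 mm high, the upper 4 mm tapered to about 16 mm square. Both boxes have them.
- upper_box: upper box, to be stacked; looks the same but its slot is empty: closed white sample box, grey lid and foot, 100 (x) x 58 (y) x 50 mm (z, up) plus lid lugs. Origin: centre of the underside. Lid band (z 36-50) 58 mm wide, body (z 11-36) 55 mm. 0.2 to 0.45 kg. Stacked, either way round, its origin is 50 mm above the lower box's origin.
- upper_recess (a point): mouth, in the upper box's underside, of the square recess at x +33, y 0; the other is at x -33. Recesses are about 23 mm square, 11 mm deep; the lugs of the box below enter them fully.
- spacer: aluminium plate, 36 (its x) x 8 (its y) x 34 mm (its z), 50 g. Stands at first upright in the lower box's slot, along the box's x, underside 36 mm above the box's origin, its upper 20 mm out of the lid (top 70 mm above the worktop). Origin: centre of its underside. Pull it straight up with a few newtons, gripping it across the 8 mm.
- spacer_center (a point): centre of the spacer, 17 mm above its origin
- dish: clear plastic round dish lying open side up, 81 mm outside diameter, rim 18 mm high, floor 3 mm thick, flat floor about 60 mm across. Origin: centre of its underside. 60 g, loose on the worktop.
- pen: red pen, 138 mm long, 12 mm thick, lying; a bystander, leave it alone. Origin: centre of its underside.
- tweezers: steel tweezers, 132 mm long, 8 mm thick, lying; a bystander, leave it alone. Origin: centre of its underside.
- jar_tall: clear jar with white cap, 68 mm across, 120 mm tall; a bystander, leave it alone. Origin: centre of its underside.
- jar_small: clear jar with white cap, 54 mm across, 75 mm tall; a bystander, leave it alone. Origin: centre of its underside.
- weight: slotted steel weight, 63 mm across, 36 mm tall; a bystander, leave it alone. Origin: centre of its underside.
- tape: roll of masking tape, 82 mm across, 24 mm tall; a bystander, leave it alone. Origin: centre of its underside.
- watch: black stopwatch, 70 x 58 x 18 mm; a bystander, leave it alone. Origin: centre of its underside.
- book: dark blue log book, 206 x 154 x 17 mm; a bystander, leave it alone. Origin: centre of its underside.
Things that resemble listed ones, but are neither listed nor needed, are in the scene too. Leave any purple look-alike of the lower_box alone.

How it is judged (in metres and radians):
On the way, in this order (a step that is already met when the one before it is completed fails the run):
1. the spacer is out of the slot and lies or stands in the dish, let go, while the other box is not yet stacked (horizontal distance between spacer_center and dish below 0.034 m and height (world z) of spacer_center below 0.04 m and contact force between the fingers and spacer below 0.05 N and linear speed of spacer below 0.05 m/s), for 0.2 s.
2. the upper box sits on the lower box, its recesses fully down over the lugs (horizontal distance between upper_box and lower_box below 0.004 m and z of upper_box in the frame of lower_box between 0.047 and 0.0525 m and angle between the x axis of upper_box and the x axis of lower_box, either way round below 0.08 rad and angle between upper_box's own z axis and vertical below 0.04 rad), for 0.2 s.
At the end, for the whole second after the job is handed in: Spacer at rest in the dish (centre within 34 mm of its axis, below 40 mm). Upper box at rest on the level lower box: origins within 4 mm horizontally, 47 to 52.5 mm apart in height, x axes parallel within 0.08 rad either way round, level within 0.04 rad (all of step 2 and horizontal distance between spacer_center and dish below 0.034 m and height (world z) of spacer_center below 0.04 m and linear speed of each of upper_box, spacer below 0.02 m/s and angle between lower_box's own z axis and vertical below 0.04 rad and height (world z) of lower_box below 0.005 m); the robot touches nothing.
It fails at once if the lower box is pushed or lifted more than 40 mm from its place (distance of lower_box from where it was at the start of the episode above 0.04 m).
It fails at once if the dish is pushed or lifted more than 50 mm from its place (distance of dish from where it was at the start of the episode above 0.05 m).
It fails at once if the upper box is dropped (moves faster than 0.45 m/s, a fall of about 10 mm, with no finger on it) (contact force between the fingers and upper_box below 0.05 N and linear speed of upper_box above 0.45 m/s).
It fails at once if a bystander is moved more than 30 mm (distance of any of pen, tweezers, jar_tall, jar_small, weight, tape, watch, book from where it was at the start of the episode above 0.03 m).
It also fails if it takes over 58 s, if anything falls off the work surface, if the arm or the gripper's body presses on something with over 40 N, if the wrist force passes 120 N, or if a joint passes its speed limit or range.

## Working session

There is one attempt and no reset: what is moved stays moved. The work goes in short steps, Python scripts to look and compute and a shell command to move; the robot and the scene stay as the last step left them, time stands still between calls to the robot, and variables do not carry over. Pictures are saved under pics/ and viewed, at most 10 in all, crops included, and the job is handed in when it is done.

```bash
mkdir -p pics
python3 - <<'E'
from rig import ctrl, optics
import cv2,numpy as np
for n in("scene","top"):
    d=optics.capture(n); cv2.imwrite(f"pics/{n}0.png",d["img"]); np.savez(f"{n}0.npz",**d)
    print(n,d["K"].tolist(),np.round(d["R"],3).tolist(),np.round(d["t"],1).tolist(), np.round(-d["R"].T@d["t"],0))
s=ctrl.sense(); print({k:np.round(v,3).tolist() for k,v in s.items()})
E
```

```text
scene [[417.0550080670415, 0.0, 255.3881768808362], [0.0, 417.0550080670415, 194.27677373490633], [0.0, 0.0, 1.0]] [[-0.727, -0.686, -0.024], [-0.328, 0.378, -0.866], [0.603, -0.622, -0.5]] [432.7, 223.2, 1344.1] [-423. 1048.  875.]
top [[363.0664190593207, 0.0, 258.3892623142495], [0.0, 363.0664190593207, 196.76207129982387], [0.0, 0.0, 1.0]] [[-0.003, -1.0, 0.008], [-0.99, 0.002, -0.142], [0.142, -0.008, -0.99]] [33.3, 581.8, 1381.3] [ 380.   43. 1450.]
{'time_s': 0.1, 'joints': [0.921, 0.313, 1.498, -0.0, 1.331, -0.223], 'dq': [-0.001, -0.0, -0.002, 0.001, 0.003, 0.001], 'tau': [0.001, -41.289, -26.014, -0.0, 0.003, 0.0], 'eef_pos': [217.214, 477.702, 230.794], 'ee_rot': [-0.0, 0.212, 0.977, -0.001], 'force': [0.794, 0.184, 0.731], 'wrist_torque': [-0.017, 0.011, 0.042], 'grip_force': 0.0, 'grip_width': 0.999}
```

View pics/scene0.png

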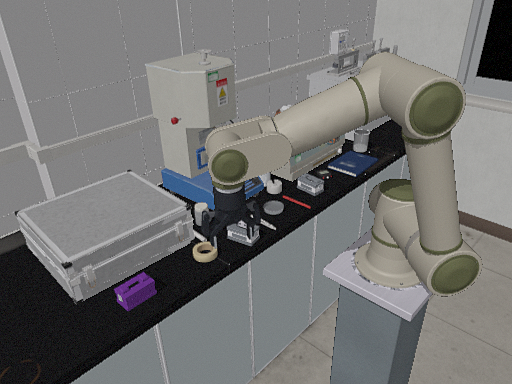

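View pics/top0.png

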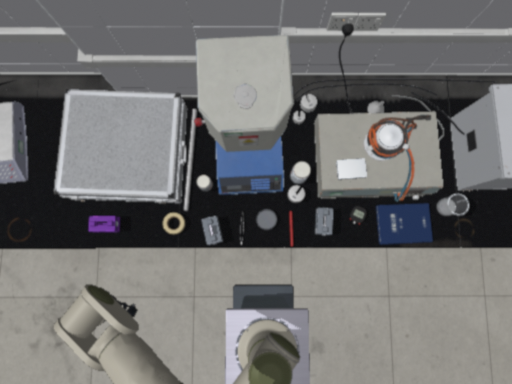

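The top view shows two grey-white boxes, A at about (211,230) and B at about (324,221), with a purple look-alike at (104,224). The dish is at (266,219), the tweezers at (241,228), the pen at (291,228) and the tape at (174,223). Next I'll enlarge A and B to see which one holds the spacer.

Run:
```python
import cv2,numpy as np
t=cv2.imread("pics/top0.png"); s=cv2.imread("pics/scene0.png")
r=lambda im,x,y:cv2.resize(im[y-20:y+20,x-26:x+26],(390,300),interpolation=cv2.INTER_CUBIC)
cv2.imwrite("pics/crop1.png",np.vstack([np.hstack([r(t,211,230),r(t,324,221)]),np.hstack([r(s,240,230),r(s,311,186)])]))
```

```text
(no output)
```

View pics/crop1.png

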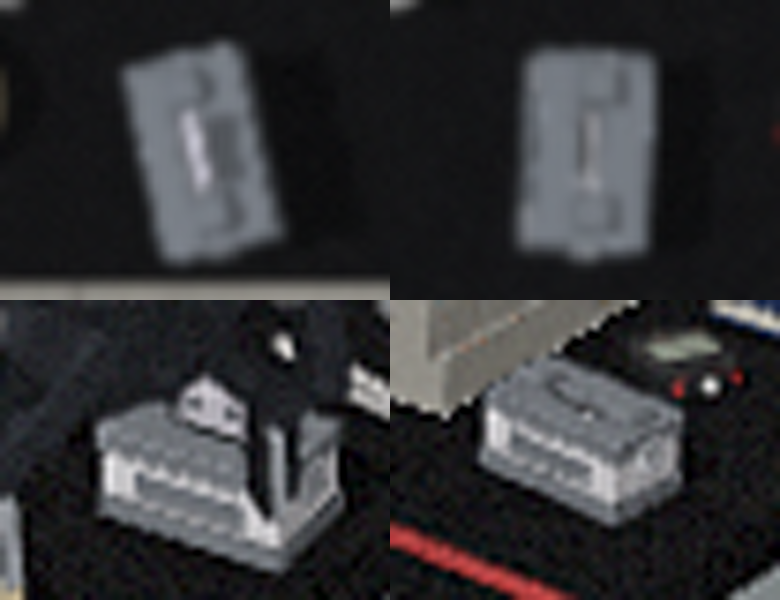

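In the crop, A (top 211,230; scene about 240,230) has a bright plate standing proud of its lid and casting a shadow, so A is lower_box. B (top 324,221; scene 311,186) has a flat, empty slot, so B is upper_box. The purple box at (104,224) is ruled out. Next I measure the poses.

```bash
cat > h.py <<'E'
import cv2,numpy as np
from rig import ctrl,optics
def ray(d,uv,z):
    uv=np.atleast_2d(uv).astype(float)
    p=np.c_[uv,np.ones(len(uv))]@np.linalg.inv(d["K"]).T@d["R"]
    c=-d["R"].T@d["t"]; return (c+p*((z-c[2])/p[:,2])[:,None])[:,:2]
def proj(d,X):
    q=d["R"]@np.asarray(X,float)+d["t"]; q=d["K"]@q; return q[:2]/q[2]
def blob(d,u,v,z,thr=60,w=26,h=20,up=8):
    g=cv2.cvtColor(d["img"],cv2.COLOR_BGR2GRAY)[v-h:v+h,u-w:u+w]
    g=cv2.resize(g,None,fx=up,fy=up,interpolation=cv2.INTER_CUBIC)
    m=((g>thr)*255).astype(np.uint8)
    cs=cv2.findContours(m,cv2.RETR_EXTERNAL,cv2.CHAIN_APPROX_NONE)[0]
    c=min(cs,key=lambda c:np.linalg.norm(cv2.minAreaRect(c)[0]-np.array([w*up,h*up]))+1e4*(cv2.contourArea(c)<up*up*12))
    uv=(c[:,0]+.5)/up-.5+[u-w,v-h]
    return ray(d,uv,z).astype(np.float32),uv
E
python3 - <<'E'
from h import *
d=dict(np.load("top0.npz"))
for n,u,v in(("A",211,230),("B",324,221)):
    w,uv=blob(d,u,v,50); print(n,cv2.minAreaRect(w),w.min(0),w.max(0))
w,uv=blob(d,266,219,18,45,18,16); print("dish",cv2.minEnclosingCircle(w))
g=cv2.cvtColor(d["img"],cv2.COLOR_BGR2GRAY); print(g[206:233,253:281:2])
# spacer: bright pixels in A
print(g[218:240,202:222])
E
```

```text
A ((452.0972900390625, 213.2191619873047), (109.71980285644531, 64.40277862548828), 13.251408576965332) [396.10068 171.45969] [509.52048 254.23361]
B ((485.3587341308594, -220.30850219726562), (69.91667938232422, 110.84180450439453), 85.56263732910156) [ 430.09225 -257.13977] [ 540.28094 -182.6503 ]
dish ((496.2936706542969, 1.8196961879730225), 42.905460357666016)
[[ 20  22  22  22  20  20  20  21  20  21  21  20  21  22]
 [ 22  23  22  22  21  22  22  24  23  21  20  20  20  21]
 [ 22  20  20  20  21  28  35  36  30  21  21  19  19  21]
 [ 21  19  20  20  28  49  66  67  56  32  21  20  19  20]
 [ 23  22  19  27  47  73  89  90  83  59  28  18  20  20]
 [ 23  22  22  48  72  99 106 108 104  87  52  18  21  23]
 [ 21  21  28  71  99 111 114 115 114 105  77  26  17  21]
 [ 21  20  38  87 110 114 115 117 116 113  97  44  16  20]
 [ 20  22  49 101 114 115 115 116 116 116 107  62  17  19]
 [ 21  24  64 109 114 114 114 115 117 116 113  79  21  17]
 [ 20  27  78 114 114 114 115 115 117 117 115  91  27  14]
 [ 23  30  85 115 114 114 114 116 116 117 116  98  33  15]
 [ 23  34  89 114 115 11
[... 2032 characters left out ...]
 115 102
   65  30]
 [ 25  50  89 118 126 125 124 120 139 179 167 111  86  85  88 100 118 113
   75  37]
 [ 23  41  80 118 126 126 126 122 131 178 172 116  90  90  93 104 120 114
   75  41]
 [ 20  34  73 114 125 127 126 120 125 160 149 114 102  97 105 116 122 113
   79  46]
 [ 19  27  63 105 123 126 125 120 119 138 130 112 104  94 104 121 125 117
   92  59]
 [ 20  24  51  91 120 127 127 122 117 122 120 115 108  91  98 117 124 122
  108  72]
 [ 20  22  41  81 118 127 127 124 120 120 122 123 113  93  91 108 122 126
  115  77]
 [ 20  21  33  75 118 126 126 125 123 124 125 125 118  96  87 100 120 125
  115  80]
 [ 21  20  31  72 115 127 126 126 125 123 123 121 113  96  87 102 121 125
  116  88]]
```

```bash
cat >> h.py <<'E'
def boxpose(d,u,v,ysign,ang0,thr=72,z=50,half=(50,29)):
    """true lid edges (those facing away from the camera): +x end and ysign*y side"""
    w,_=blob(d,u,v,z,thr); a=np.radians(ang0); c=np.array(cv2.minAreaRect(w)[0])
    for _ in range(3):
        ex=np.array([np.cos(a),np.sin(a)]); ey=np.array([-ex[1],ex[0]])
        q=np.c_[(w-c)@ex,(w-c)@ey]
        s=q[(np.abs(q[:,0])<35)&(q[:,1]*ysign>15)].astype(np.float32)
        f=cv2.fitLine(s,cv2.DIST_HUBER,0,.01,.01).ravel(); a+=np.arctan(f[1]/f[0])
    e=q[(np.abs(q[:,1])<20)&(q[:,0]>30)]
    ce=np.array([np.median(e[:,0])-half[0],ysign*(np.abs(np.median(s[:,1]))-half[1])])
    return c+ex*ce[0]+ey*ce[1],np.degrees(a)
E
python3 - <<'E'
from h import *
d=dict(np.load("top0.npz")); e=dict(np.load("scene0.npz"))
A=boxpose(d,211,230,1,13); B=boxpose(d,324,221,-1,-3)
print("A",A,"B",B)
g=cv2.cvtColor(d["img"],cv2.COLOR_BGR2GRAY).astype(float)
def cen(u0,v0,u1,v1,thr,z):
    s=np.clip(g[v0:v1,u0:u1]-thr,0,None); V,U=np.mgrid[v0:v1,u0:u1]; m=s.sum()
    P=ray(d,np.c_[U.ravel(),V.ravel()],z); c=(P*s.ravel()[:,None]).sum(0)/m
    C=np.cov(P.T,aweights=s.ravel()); k=np.linalg.eigh(C)[1][:,1]
    return c,np.degrees(np.arctan(k[1]/k[0]))
print("spacer",cen(206,221,215,238,132,70))
print("slotB",cen(318,212,331,230,130,45)); print(g[208:236,314:336].astype(int))
print("scene px lid centres", proj(e,[*A[0],50]),proj(e,[*B[0],50]),"spacer top",proj(e,[*A[0],70]))
print("dish",cv2.minEnclosingCircle(blob(d,266,219,18,60,18,16)[0]))
E
```

```text
A (array([454.01014859, 214.97709007]), np.float64(13.150002102890639)) B (array([ 488.46751792, -224.60280472]), np.float64(-6.080827528264332))
spacer (array([452.6398286 , 213.39940259]), np.float64(13.377330146155183))
slotB (array([ 476.70428458, -224.27366529]), np.float64(-5.199447174788637))
[[ 21  32  54  79  96 102 102 101 100  99 100  99 103 107  91  82  81  78
   63  36  22  22]
 [ 23  43  80 108 115 119 119 118 116 112 112 111 113 117 107 105 109 107
   91  51  19  16]
 [ 23  49  90 119 121 122 123 122 119 115 116 117 117 114 101 104 116 117
  103  58  20  15]
 [ 23  50  92 120 121 122 122 121 119 115 118 121 120 114  95  98 116 120
  106  59  19  11]
 [ 22  50  92 120 121 122 123 122 118 115 119 122 122 114  95  97 115 122
  111  62  19  15]
 [ 26  52  87 109 119 122 122 121 117 112 115 118 118 111  95  97 115 123
  112  63  19  15]
 [ 26  55  91 106 123 124 123 121 116 106 104 104 105 105  96 101 117 123
  112  63  19  16]
 [ 27  58  92 108 127 126 123 122 116 106 106 105 106 111 111 114 119 122
  111  62  20  17]
 [ 28  56  89 106 128 126 123 120 115 107 119 123 113 1
[... 1288 characters left out ...]
 119 118 112  97  98 116 121 105
   61  21  15  13]
 [ 51  94 124 124 124 124 123 120 114 110 109 110 107  98 103 118 121 106
   60  22  14  15]
 [ 48  89 118 119 120 119 118 117 117 116 115 115 115 116 118 122 121 106
   60  20  14  12]
 [ 42  74  95  94  96  97  99 101 115 122 123 118 115 123 125 119 114  99
   56  21  14  15]
 [ 31  46  58  57  58  62  65  77 102 115 121 108  91  93  94  86  80  69
   39  20  16  17]
 [ 23  26  30  30  30  30  34  48  69  80  86  73  54  50  50  47  41  34
   25  19  19  18]]
scene px lid centres [242.22814868 226.28389504] [310.23831584 178.72882582] spacer top [242.00091399 221.52222257]
dish ((496.6092224121094, 1.7317577600479126), 41.255210876464844)
```

```bash
python3 -m handwheel '[[[0.2,0.59,-0.66,0,0.59],[0.2,0.59,-0.66,0,0.59],[0.2,0.59,-0.66,0,0.59],[0.2,0.59,-0.66,0,0.59],[0.2,0.59,-0.66,0,0.59],[0.2,0.59,-0.66,0,0.59],[0.2,0.59,-0.66,0,0.59],[0.2,0.59,-0.66,0,0.59],[0.2,0,0,0,0],[0.2,0,0,0,0]]]' 20
python3 - <<'E'
from h import *
s=ctrl.sense(); print(np.round(s["eef_pos"],1)); q=s["ee_rot"]; print(np.degrees(2*np.arctan2(q[2],q[1]))-90,s["joints"])
d=dict(np.load("top0.npz")); print(ray(d,[325.5,220],54))
E
```

```text
time_s: 1.1
eef_pos: [453.4, 213.4, 230.8]
ee_rot: [-0.001, -0.115, 0.993, 0.0]
force: [0.6, 1.0, 0.8]
grip_width: 0.402
grip_force: 0.0
[453.4 213.4 230.8]
103.17514150880834 [ 2.05566360e-01  2.61191508e-01  1.56770163e+00  2.02383169e-04
  1.31381723e+00 -1.59523111e+00]
[[ 489.12519115 -226.31201669]]
```

```bash
python3 -m handwheel '[[[0.2,0,0,-0.75,0],[0.2,0,0,-0.75,0],[0.2,0,0,-0.75,0],[0.2,0,0,-0.75,0],[0.2,0,0,0,0],[0.2,0,0,0,0]]]'
python3 - <<'E'
from h import *
d=optics.capture("scene"); u,v=np.round(proj(d,[453,214,60])).astype(int)
t=optics.capture("top"); a,b=np.round(proj(t,[453,214,60])).astype(int)
c=lambda im,u,v:cv2.resize(im[v-25:v+25,u-25:u+25],(390,390),interpolation=cv2.INTER_CUBIC)
cv2.imwrite("pics/c2.png",np.hstack([c(d["img"],u,v),c(t["img"],a,b)])); print(u,v,a,b,ctrl.sense()["eef_pos"])
E
```

```text
time_s: 1.7
eef_pos: [453.2, 214.7, 82.2]
ee_rot: [0.0, -0.116, 0.993, 0.0]
force: [0.9, 0.0, 0.9]
grip_width: 0.403
grip_force: 0.0
243 224 211 230 [454.17495698 214.58892688  83.34830428]
```

View pics/c2.png

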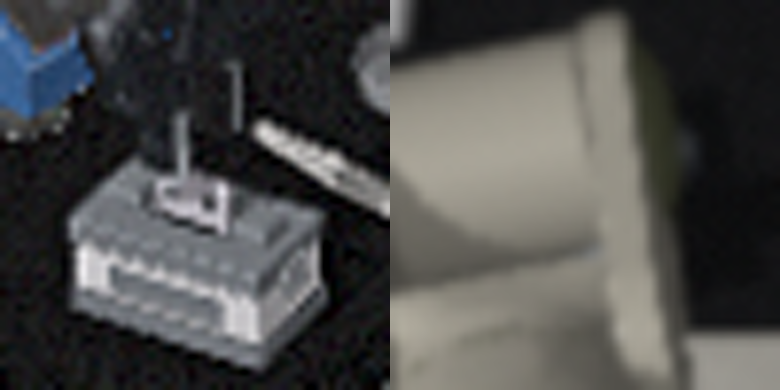

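The scene crop shows the spacer standing in the slot (about px 242,223), with the fingertips at about (241,221) and (248,215) straddling above it. The arm blocks the top view. I go down and grip.

```bash
python3 -m handwheel '[[[0.2,0,0,-0.3,0],[0.2,0,0,-0.25,0],[0.2,0,0,0,0],[0.6,0,0,0,0],[1,0,0,0,0],[1,0,0,0,0],[1,0,0,0,0],[1,0,0,0,0],[1,0,0,0,0]]]' 40
```

```text
time_s: 2.7
eef_pos: [453.8, 214.0, 54.6]
ee_rot: [0.001, -0.116, 0.993, 0.0]
force: [-1.0, -1.5, 6.7]
grip_width: 0.082
grip_force: 42.7
```

```bash
python3 -m handwheel '[[[1,0,0,0.1,0],[1,0,0,0.15,0],[1,0,0,0.2,0],[1,0,0,0.3,0],[1,0,0,0.4,0],[1,0,0,0.4,0],[1,0,0,0,0],[1,0,0,0,0]]]'
python3 - <<'E'
from h import *
d=optics.capture("scene"); u,v=250,212
cv2.imwrite("pics/c3.png",cv2.resize(d["img"][v-40:v+40,u-50:u+50],(600,480),interpolation=cv2.INTER_CUBIC))
s=ctrl.sense();print(s["eef_pos"],s["grip_width"])
E
```

```text
time_s: 3.5
eef_pos: [453.2, 214.0, 131.4]
ee_rot: [0.0, -0.116, 0.993, 0.0]
force: [-0.2, 0.1, -0.3]
grip_width: 0.083
grip_force: 41.9
[452.94899986 213.87679542 130.78738815] 0.08097846681448656
```

View pics/c3.png

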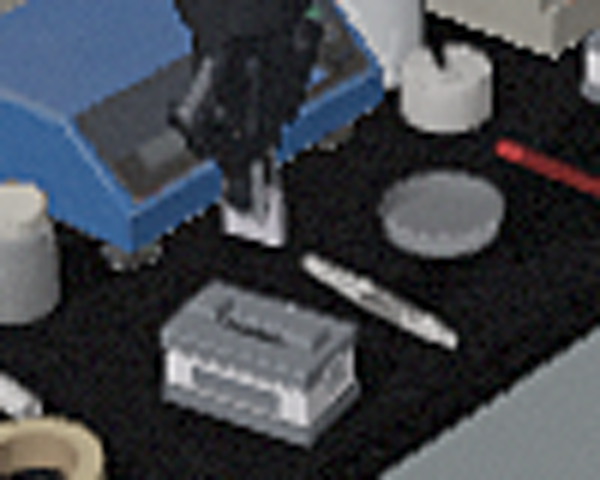

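The spacer is out and held at about px (242,206), the slot in the lower box is empty, and the dish is at about px (273.7,207.5). Next I move over the dish, cross-checking its position in this view.

```bash
python3 -m handwheel '[[[1,0.145,-0.707,0,0],[1,0.145,-0.707,0,0],[1,0.145,-0.707,0,0],[1,0.145,-0.707,0,0],[1,0.145,-0.707,0,0],[1,0.145,-0.707,0,0],[1,0,0,0,0],[1,0,0,-0.6,0],[1,0,0,-0.6,0],[1,0,0,0,0]]]'
python3 - <<'E'
from h import *
d=dict(np.load("scene0.npz")); print(ray(d,[[273.2,207]],12)); s=ctrl.sense(); print(s["eef_pos"],s["grip_width"])
E
```

```text
time_s: 4.55
eef_pos: [494.2, 2.8, 67.7]
ee_rot: [-0.004, -0.116, 0.993, 0.001]
force: [1.1, -0.3, 0.3]
grip_width: 0.076
grip_force: 41.8
[[497.40336452   1.34697204]]
[494.22184554   2.81202813  67.73266848] 0.07603454782468774
```

```bash
python3 -m handwheel '[[[1,0.03,-0.02,-0.4,0],[1,0,0,-0.3,0],[1,0,0,-0.1,0],[1,0,0,0,0],[1,0,0,0,0]]]'
```

```text
time_s: 5.05
eef_pos: [498.8, 0.9, 32.3]
ee_rot: [0.001, -0.116, 0.993, -0.0]
force: [-0.4, -0.0, -0.3]
grip_width: 0.079
grip_force: 41.9
```

```bash
python3 -m handwheel '[[[1,-0.03,0,-0.08,0],[1,0,0,-0.06,0],[1,0,0,-0.04,0],[1,0,0,0,0],[1,0,0,0,0]]]'
```

```text
time_s: 5.55
eef_pos: [496.9, 0.8, 22.3]
ee_rot: [0.0, -0.116, 0.993, 0.0]
force: [-1.0, -0.2, -0.4]
grip_width: 0.086
grip_force: 41.9
```

Not touching yet (about 0 N). I lower a little more, then release gently.

```bash
python3 -m handwheel '[[[1,0,0,-0.02,0],[1,0,0,0,0],[0.75,0,0,0,0],[0.65,0,0,0,0],[0.5,0,0,0,0],[0.3,0,0,0,0],[0.3,0,0,0,0],[0.3,0,0,0.3,0],[0.3,0,0,0.6,0],[0.3,0,0,0.6,0]]]'
python3 - <<'E'
from h import *
d=optics.capture("scene"); u,v=274,204
cv2.imwrite("pics/c4.png",cv2.resize(d["img"][v-24:v+24,u-32:u+32],(512,384),interpolation=cv2.INTER_CUBIC))
E
```

```text
time_s: 6.55
eef_pos: [496.5, 0.9, 97.0]
ee_rot: [-0.001, -0.116, 0.993, 0.0]
force: [-0.1, -1.0, -0.1]
grip_width: 0.351
grip_force: 0.0
```

View pics/c4.png

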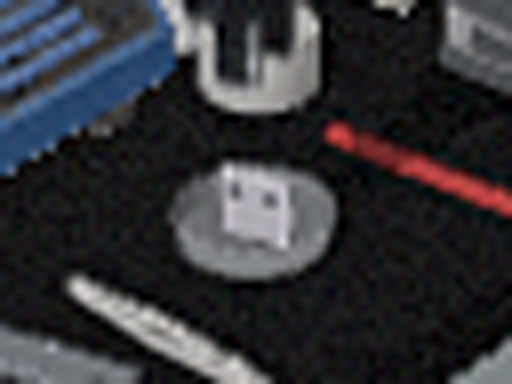

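The spacer stands upright in the dish at about px (274,206), let go. Next I re-measure the upper box with the arm where it is, then move above it.

```bash
python3 -m handwheel '[[[0,0,0,0.7,0],[-0.6,-0.02,-0.6,0.7,-0.3],[-1,-0.02,-0.65,0,-0.3],[-1,-0.02,-0.65,0,-0.3],[-1,-0.02,-0.65,0,-0.3],[-1,-0.02,-0.65,0,-0.3],[-1,-0.02,-0.65,0,-0.3],[-1,-0.02,-0.67,0,-0.35],[-1,0,0,0,0],[-1,0,0,0,0]]]'
python3 - <<'E'
from h import *
s=ctrl.sense();q=s["ee_rot"]; print(s["eef_pos"],np.degrees(2*np.arctan2(q[2],q[1]))-90)
d=optics.capture("scene"); u,v=311,180
cv2.imwrite("pics/c5.png",cv2.resize(d["img"][v-36:v+30,u-44:u+44],(704,528),interpolation=cv2.INTER_CUBIC))
for n,x in(("lid ctr",[0,0,50]),("lug+",[33,0,59]),("lug-",[-33,0,59]),("c-y",[-50,29,50]),("c--",[-50,-29,50]),("c++",[50,29,50])):
    a=np.radians(-4); X=[488.5+x[0]*np.cos(a)-x[1]*np.sin(a),-225.3+x[0]*np.sin(a)+x[1]*np.cos(a),x[2]]
    print(n,np.round((proj(d,X)-[u-44,v-36])*8+4))
E
```

```text
time_s: 7.6
eef_pos: [489.6, -225.3, 165.9]
ee_rot: [-0.0, 0.034, 0.999, 0.0]
force: [0.2, 0.5, -1.0]
grip_width: 1.002
grip_force: 0.0
[ 489.61687859 -225.29241095  165.93720687] 86.06739167308064
lid ctr [351. 281.]
lug+ [304. 246.]
lug- [400. 287.]
c-y [388. 332.]
c-- [461. 294.]
c++ [243. 268.]
```

View pics/c5.png

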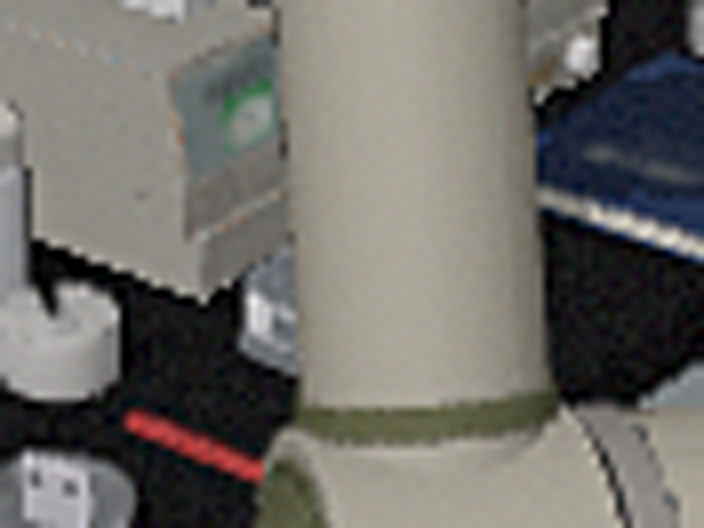

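The arm hides the box from this camera. In the first scene picture, its near lid corners at about (314.6,186.7) and (323.9,180.0) match my predictions of (315,185) and (324,180) within about 1.5 px, so the estimate is good enough for a grip with 13 mm clearance each side.

```bash
python3 -m handwheel '[[[-1,0,0,-0.7,0],[-1,0,0,-0.7,0],[-1,0,0,-0.5,0],[-1,0,0,-0.4,0],[-1,0,0,-0.3,0],[-1,0,0,-0.3,0],[-1,0,0,0,0],[-1,0,0,0,0]]]'
```

```text
time_s: 8.45
eef_pos: [490.2, -224.5, 21.8]
ee_rot: [0.0, 0.033, 0.999, -0.0]
force: [-0.1, -0.2, 1.0]
grip_width: 1.0
grip_force: 0.0
```

```bash
python3 -m handwheel '[[[-0.7,0,0,0,0],[-0.5,0,0,0,0],[-0.4,0,0,0,0],[-0.3,0,0,0,0],[-0.2,0,0,0,0],[0,0,0,0,0],[0.3,0,0,0,0],[1,0,0,0,0],[1,0,0,0,0],[1,0,0,0,0]]]' 40
```

```text
time_s: 9.45
eef_pos: [490.1, -225.3, 22.0]
ee_rot: [0.0, 0.034, 0.999, -0.0]
force: [-1.0, 1.1, 5.6]
grip_width: 0.668
grip_force: 43.5
```

```bash
python3 -m handwheel '[[[1,0,0,0.1,0],[1,0,0,0.3,0],[1,0,0,0.5,0],[1,0,0,0.7,0],[1,0,0,0.7,0],[1,0,0,0.5,0],[1,0,0,0.2,0],[1,0,0,0,0],[1,0,0,0,0]]]' 60
python3 - <<'E'
from h import *
t=optics.capture("top"); d=optics.capture("scene"); np.savez("top1.npz",**t); np.savez("scene1.npz",**d)
print("A",boxpose(t,211,230,1,13)); s=ctrl.sense(); print(s["eef_pos"],s["grip_width"])
t["img"]=t["img"].copy()
u,v=np.round(proj(d,s["eef_pos"])).astype(int); a,b=np.round(proj(t,s["eef_pos"])).astype(int); print(u,v,a,b)
c=lambda im,u,v:cv2.resize(im[max(v-32,0):v+32,u-25:u+25],(390,500),interpolation=cv2.INTER_CUBIC)
cv2.imwrite("pics/c6.png",np.hstack([c(d["img"],u,v),c(t["img"],211,230)]))
E
```

```text
time_s: 10.35
eef_pos: [489.3, -224.8, 169.8]
ee_rot: [-0.001, 0.034, 0.999, 0.001]
force: [-0.3, -0.5, -3.4]
grip_width: 0.666
grip_force: 65.2
A (array([453.69966388, 214.67325214]), np.float64(13.015786183579458))
[ 489.26382403 -224.81616153  169.65314092] 0.6649028801139452
311 153 331 217
```

View pics/c6.png

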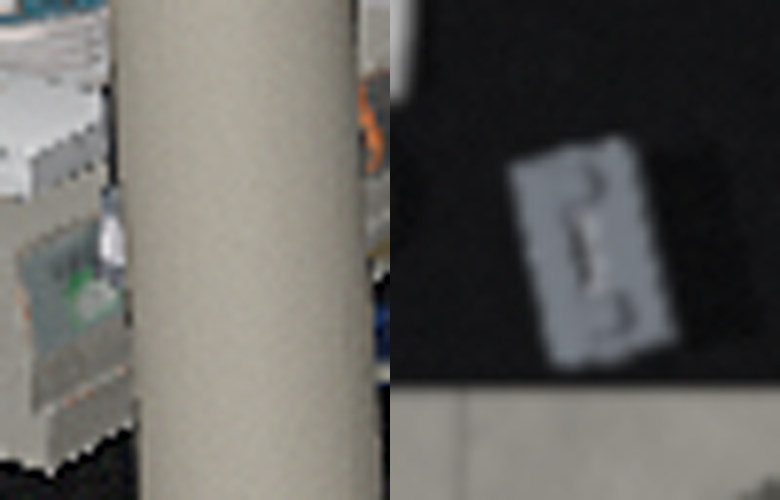

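The upper box is lifted (−3.4 N, about 0.35 kg). In the top crop the lower box stands unmoved with an empty slot, measured at (453.7,214.7), 13.0°. In the scene crop the arm hides the held box. I carry it over.

```bash
python3 -m handwheel '[[[1,-0.02,0.2,0,0.05],[1,-0.03,0.4,0,0.1],[1,-0.05,0.6,0,0.15],[1,-0.05,0.6,0,0.15],[1,-0.05,0.6,0,0.15],[1,-0.05,0.6,0,0.15],[1,-0.05,0.6,0,0.15],[1,-0.05,0.6,0,0.15],[1,-0.05,0.6,0,0.15],[1,-0.05,0.6,0,0.15]]]'
python3 -m handwheel '[[[1,-0.05,0.6,0,0.15],[1,-0.05,0.6,0,0.15],[1,-0.05,0.6,0,0.15],[1,-0.05,0.6,0,0.15],[1,-0.03,0.6,0,0.15],[1,-0.01,0.4,0,0.14],[1,0,0.19,0,0],[1,0,0,0,0],[1,0,0,0,0]]]'
python3 - <<'E'
from h import *
s=ctrl.sense();q=s["ee_rot"]; print(s["eef_pos"],np.degrees(2*np.arctan2(q[2],q[1]))-90,s["grip_width"])
E
```

```text
time_s: 11.45
eef_pos: [466.1, 47.3, 171.2]
ee_rot: [-0.0, -0.061, 0.998, 0.0]
force: [-0.1, 0.5, -3.4]
grip_width: 0.664
grip_force: 65.1
time_s: 12.35
eef_pos: [455.0, 224.0, 171.2]
ee_rot: [-0.0, -0.122, 0.993, -0.0]
force: [-0.6, -0.3, -2.6]
grip_width: 0.666
grip_force: 65.1
[454.99699427 223.95600161 171.20131381] 104.02194831029902 0.6663776706797544
```

```bash
python3 -m handwheel '[[[1,0,-0.19,0,-0.11],[1,0,0,-0.4,0],[1,0,0,-0.5,0],[1,0,0,-0.4,0],[1,0,0,-0.15,0],[1,0,0,0,0],[1,0,0,0,0]]]'
python3 - <<'E'
from h import *
s=ctrl.sense();q=s["ee_rot"]; print(s["eef_pos"],np.degrees(2*np.arctan2(q[2],q[1]))-90)
d=optics.capture("scene"); np.savez("scene2.npz",**d); u,v=243,217
cv2.imwrite("pics/c7.png",cv2.resize(d["img"][v-30:v+30,u-36:u+36],(720,600),interpolation=cv2.INTER_CUBIC))
E
```

```text
time_s: 13.05
eef_pos: [455.9, 214.5, 99.7]
ee_rot: [0.001, -0.114, 0.993, 0.0]
force: [0.2, 0.6, -4.1]
grip_width: 0.671
grip_force: 65.0
[455.93989558 214.45613938  99.73231654] 103.10085467631009
```

View pics/c7.png

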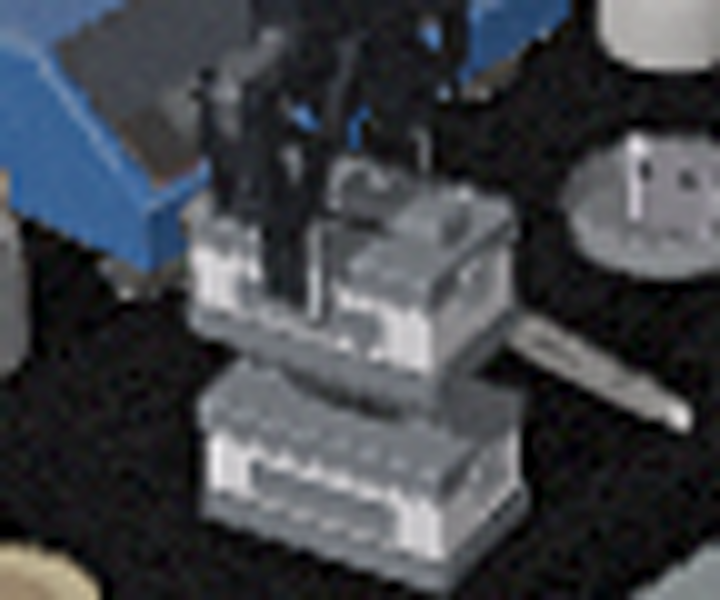

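The crop shows the upper box hovering level above the lower one. Upper corners (full-image px): left foot about (226.0,219.5), near foot (250.5,226.8), near lid (250,215), right lid (258.5,208.5). Lower corners: left foot (227.3,238.2), near foot (251.3,246), near lid (251.5,234), right lid (259.2,227.5). I turn these into a relative offset.

Run:
```python
from h import *
d=dict(np.load("scene2.npz")); h=78
a=np.radians(13.1); R=np.array([[np.cos(a),np.sin(a)],[-np.sin(a),np.cos(a)]])
o=np.array([207,187.])-.5
up=np.array([[190,325],[435,398],[430,280],[515,215]])/10+o; lo=np.array([[203,512],[443,590],[445,470],[522,405]])/10+o
for U,L,z in zip(up,lo,[0,0,50,50]): print(np.round(R@(ray(d,U,h+z)-ray(d,L,z))[0],1), ray(d,L,z))
# clean edges: right-hand silhouette & bottom edge via mask
P=[proj(d,[*(np.array([453.6,214.4])+R.T@[x,y]),z]) for x,y,z in((-50,29,0),(-50,-29,0),(50,29,0),(-50,29,50),(-50,-29,50))]
print(np.round((np.array(P)-o)*10))
P=[proj(d,[*(np.array([453.6,214.4])+R.T@[x,y]),z+h]) for x,y,z in((-50,29,0),(-50,-29,0),(50,29,0),(-50,29,50),(-50,-29,50))]
print(np.round((np.array(P)-o)*10))
```

```text
[ 1.5 -2.3] [[497.69206596 251.92951125]]
[ 2.2 -2.8] [[401.72521239 228.14559352]]
[1.5 2.7] [[400.86882283 225.9459315 ]]
[0.7 0.5] [[407.73277112 180.08582989]]
[[444. 598.]
 [527. 511.]
 [203. 517.]
 [439. 480.]
 [524. 395.]]
[[437. 412.]
 [523. 328.]
 [190. 334.]
 [432. 287.]
 [520. 205.]]
```

Predicted and seen corners agree within about 1 px. The upper box sits about 1.5 mm too far along +x, so I shift −1.5 mm and lower it slowly.

```bash
python3 -m handwheel '[[[1,-0.03,0,-0.12,0],[1,0,0,-0.12,0],[1,0,0,-0.1,0],[1,0,0,-0.06,0],[1,0,0,-0.04,0],[1,0,0,0,0],[1,0,0,0,0]]]'
```

```text
time_s: 13.8
eef_pos: [453.9, 214.8, 76.9]
ee_rot: [0.0, -0.114, 0.993, -0.0]
force: [0.2, 0.1, -3.8]
grip_width: 0.666
grip_force: 65.1
```

Below lug-top height with no contact force, so the recesses have engaged. I continue down.

```bash
python3 -m handwheel '[[[1,0,0,-0.04,0],[1,0,0,-0.02,0],[1,0,0,-0.02,0],[1,0,0,-0.02,0],[1,0,0,0,0],[1,0,0,0,0]]]'
```

```text
time_s: 14.4
eef_pos: [453.8, 214.8, 72.1]
ee_rot: [0.0, -0.115, 0.993, -0.0]
force: [-2.5, -0.9, 3.8]
grip_width: 0.669
grip_force: 65.8
```

It is seated: TCP z 72.1 is exactly 50 mm above the grip height, and the box's weight is now taken up. I release and retreat.

```bash
python3 -m handwheel '[[[0.2,0,0,0,0],[-0.2,0,0,0,0],[-0.4,0,0,0,0],[-0.6,0,0,0,0],[-0.8,0,0,0,0],[-1,0,0,0,0],[-1,0,0,0,0],[-1,0,0,0,0]]]' 20
python3 -m handwheel '[[[-1,0,0,0.1,0],[-1,0,0,0.3,0],[-1,0,0,0.6,0],[-1,0,0,0.7,0],[-1,0,0,0.7,0],[-1,-0.5,0.5,0.5,0],[-1,-0.7,0.7,0,0],[-1,-0.6,0.6,0,0],[-1,-0.6,0.6,0,0],[-1,0,0,0,0]]]'
python3 - <<'E'
from h import *
d=optics.capture("scene"); t=optics.capture("top")
c=lambda im,u,v:cv2.resize(im[v-30:v+30,u-20:u+20],(390,585),interpolation=cv2.INTER_CUBIC)
cv2.imwrite("pics/c8.png",np.hstack([c(d["img"],250,219),c(t["img"],215,226)]))
E
```

```text
time_s: 15.2
eef_pos: [453.9, 214.8, 71.8]
ee_rot: [0.0, -0.114, 0.993, 0.0]
force: [0.8, -0.5, 0.6]
grip_width: 1.0
grip_force: 0.0
time_s: 16.2
eef_pos: [330.8, 337.2, 217.4]
ee_rot: [-0.0, -0.117, 0.993, 0.0]
force: [-0.1, 0.0, -0.2]
grip_width: 0.999
grip_force: 0.0
```

View pics/c8.png

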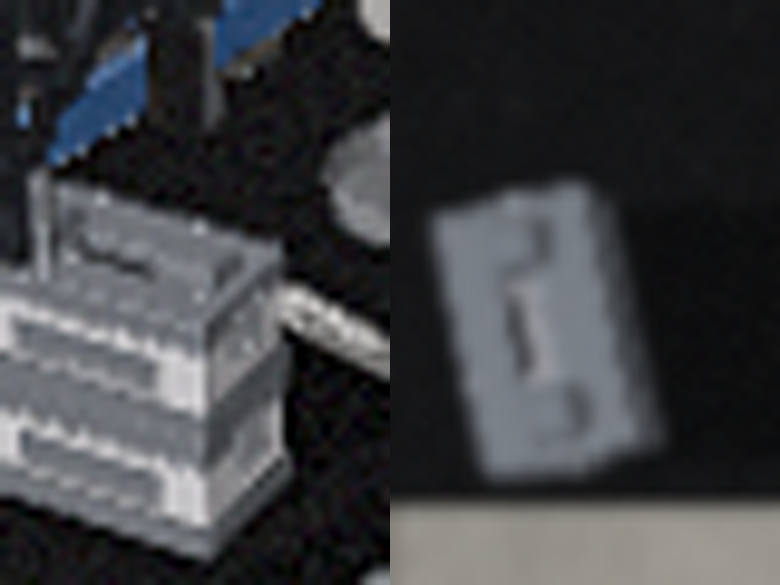

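The boxes are stacked flush, edges aligned, with no gap at the joint (scene px about 250,219; top px about 214,230). The gripper is well clear and the dish edge is in place. I hand in.

```bash
python3 -c "
from rig import ctrl; print(ctrl.finish_job())"
```

```text
the job is handed in; nothing more can be done
None
```

I handed the job in at about 16 s of the 58 s: the spacer was standing in the dish when last seen clearly, and the upper box sits fully down on the lower box's lugs; the judge gave no verdict.

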